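Rock the battery into the label printer and latch it

ROBOT

A 6-joint arm with a two-finger parallel gripper is mounted at the origin on the work surface. World frame = base frame: x ahead of the robot, y to its left, z up, the work surface at z = 0. Lengths are in m, angles in rad, forces in N, time in s.
With the tool pointing down it reaches from about 0.425 to 0.925 m from the base axis. Payload 12.5 kg.
Tool frame: the origin (TCP) lies midway between the tips of the shut fingers; the grasp point (between the pads) lies ctrl.grip_depth behind it (ctrl.grip_depth is the distance from the TCP to the grasp point, in m); z points along the fingers, x is the direction in which the jaws open and shut, and the axes are right-handed (so a half turn about z gives the same grasp; the last joint's range is limited). The gripper opens to 85 mm and grips with 20 to 120 N. Pads are 22 mm wide; open, the fingers measure 114 mm over their backs; the gripper's body (76 mm by 85 mm) begins 54 mm behind the grasp point. The pads swing forward as they close: fully open they stand 13 mm farther back than shut.
Start: joints at [-0.106, 0.491, 1.559, -0, 1.092, -0.106], TCP at [0.625, 0, 0.231] pointing down, gripper open.
Joint ranges: [-3.1, 3.1], [-0.84, 2.19], [0.05, 2.79], [-1.13, 4.28], [0.06, 2.93], [-2.69, 2.69]. Speed limits (rad/s): [2.22, 2.22, 2.79, 3.14, 3.14, 3.14].

INTERFACE

Orientations are given as [roll, pitch, yaw] about the fixed x, y, z axes, in that order (R = Rz(yaw) Ry(pitch) Rx(roll)).
In Python, from workcell import ctrl, hand, kinematics, monitor, snapshot, ticket gives the robot as it stands. Calls block until the motion is done:
- ctrl.goto(position, orientation): joint-space move of the TCP to a pose.
- ctrl.movel(position, vel=0.15, orientation=None): straight line of the TCP; orientation=None keeps the orientation; vel is the mean speed in m/s.
- ctrl.goto_joints(angles): joint-space move.
- hand.move_gripper(opening, f_grip=None): finger opening in m; f_grip is the grip in N (None keeps the last); returns when the fingers have stopped.
- ctrl.sleep(seconds).
- kinematics.inverse_kinematics(position, orientation): joint angles nearest the present ones, or None.
- monitor.get_obs(): the state.
- snapshot(name): name is "scene" or "side" or "wrist"; returns a dict with "frame" (384x512x3 uint8, red, green, blue), "mtx" (3x3 intrinsics, pixels), "T" (4x4, takes a point from camera to world coordinates). Camera axes: x right, y up, looking along -z (the intrinsics and any distortion apply to the point x, -y, -z); pixel columns grow to the right and rows downward; lengths in m; the calibration is good to about 2 mm. The wrist camera is an equidistant fisheye: a pixel r from the principal point sees the ray r / f radians off the axis. A picture is of the moment at which its call begins. There is no depth.
A pose or a line that the arm cannot do raises ctrl.PlanningError and nothing moves.
- ticket.sign_off(): hands the job in, once; it reports no verdict.
The state is a dict: "t": time; "joints": joint angles; "joint_velocities": joint speeds; "tau": joint torques, N m; "ee_pos": TCP position; "tcp_rot": TCP orientation; "contact_force": force on the tool from outside, world axes, zero at the start; "torque": the same for the moment, N m; "width": finger opening in m.
Only numpy, scipy, OpenCV 4.12 (cv2) and the standard library are available. Lean on these libraries where they do the work, as an engineer would, in place of code of your own. Each camera call takes 0.05 s, during which the arm holds its last target. There are 200 camera calls.

TASK

Fit the loose black battery into the bay of the upturned label printer: tip its thin tongue in under the lip, right up against the end wall, rock the battery down until it lies flat and fully home, then slide the latch over its ledge until it stops against the battery. The bay's cradle may be clamped a centimetre or so either way of its middle setting, so work gently by feel: nothing may be pressed or jammed harder than about 2.5 kg of weight, and leave the other things on the desk where they are.

Things in the scene. Friction and masses are not known exactly. Their poses are not given: they have to be found in the camera images.
- battery_center (a point): Centre, half-way up, of the loose black battery (0.24 kg), lying on its flat underside 15 mm below, axes its own, z up. Body 76 mm along x, 48 along y, 30 high, slim grey panel on top. A thin tongue sticks out low at -x (see its own entry). Low at +x a ledge 13 mm thick, 44 mm wide, underside level with the body's, sticks out 12 mm, to x = +50 mm.
- battery_tongue (a point): Tip of the battery's thin tongue, at its underside: the tongue (6 mm thick, 30 mm wide along y, underside level with the body's) sticks out 12 mm from the body's -x end. This point is 50 mm along -x and 15 mm below battery_center. Same axes.
- bay_mid (a point): Middle setting of the bay's floor centre in the fixed, upturned white label printer (200 x 110 mm, 58 high; floor 44 above the desk). The bay is a grey cradle clamped up to 12 mm either way along x of this; its setting is not given: feel for it. Its pocket: 101.6 x 49.6 mm, 14 deep to the rim, edges bevelled 2; 1.6 mm play. Seated, the battery has the bay's axes, body 16 above the rim.
- bay_toe (a point): Foot of the bay's -x end wall, mid-width, floor level, at the middle setting (50.8 mm along -x from bay_mid; the real wall is up to 12 mm either way along x). Over it a lip overhangs the floor by 6 mm, 9 mm above it. The tongue goes under it with the battery tipped 15 degrees, ledge end high; held lightly on the wall, the ledge then clears the far wall. Rigid: no springs, no snap.
- latch_nub (a point): Centre, half-way up, of the latch's finger nub: 8 mm along the bay's x, 22 along y, 15 high (this point 70.5 mm above the desk, top 78). It stands on a steel plate 30 mm square, top 63 mm above the desk, whose front edge is 19 mm along the bay's -x from this point. The plate slides in -x over the battery's ledge until it stops against the battery's body; a ledge that is not down stops it.
- latch (a joint): Latch travel in m: 0 open (as found), growing as it slides in the bay's -x direction, range 0.045. The battery's body stops it after about 17 to 43 mm, by the cradle's setting. About 2.5 N of friction; it stays where it is left.
Mind the look-alikes: they are no part of the job. What is shaped like the part that bears battery_center but red is not meant.

How it is judged:
By the outcome, as a careful person would: the job done as asked, in the order asked, and still so for the second after the job is handed in, with the robot touching nothing.
It also fails if it takes over 72 s, if anything falls off the work surface, if the arm or the gripper's body presses on something with over 40 N, if the wrist force passes 120 N, or if a joint passes its speed limit or range.

## Working session

There is one attempt and no reset: what is moved stays moved. The work goes in short steps, each a Python script; the robot and the scene stay as the last script left them, time stands still between calls to the robot, and variables do not carry over. Pictures are saved under pics/ and viewed, on a budget of 10 in all, crops included, one or two more only if the job needs it, and the job is handed in when it is done.

```bash
ls; mkdir -p pics; python3 - <<'E'
from workcell import ctrl, hand, kinematics, monitor, snapshot, ticket
import cv2,numpy as np
for n in ("scene","side"):
    s=snapshot(n); cv2.imwrite(f"pics/{n}0.png",cv2.resize(s["frame"][:,:,::-1],None,fx=1.56,fy=1.56,interpolation=cv2.INTER_CUBIC))
    np.savez(f"{n}0.npz",**s); print(n,s["mtx"].tolist(),s["T"].round(4).tolist(), s.keys())
o=monitor.get_obs(); print(o, ctrl.grip_depth)
E
```

```text
pics
scene [[446.44085451671515, 0.0, 252.36454419255296], [0.0, 446.44085451671515, 191.212503961025], [0.0, 0.0, 1.0]] [[-0.5341, -0.5988, 0.5968, 1.0459], [0.8454, -0.3775, 0.3778, 0.27], [-0.0009, 0.7064, 0.7078, 0.7183], [0.0, 0.0, 0.0, 1.0]] dict_keys(['frame', 'mtx', 'T'])
side [[420.7465912415694, 0.0, 254.5827156916563], [0.0, 420.7465912415694, 189.59385854173948], [0.0, 0.0, 1.0]] [[-0.9471, 0.2341, -0.2196, 0.3454], [-0.3204, -0.7281, 0.606, 0.427], [-0.018, 0.6443, 0.7646, 0.6936], [0.0, 0.0, 0.0, 1.0]] dict_keys(['frame', 'mtx', 'T'])
{'t': 0.1, 'joints': array([-1.05572756e-01,  4.91505569e-01,  1.55934912e+00, -3.72831639e-05,
        1.09170243e+00, -1.05583542e-01]), 'joint_velocities': array([ 5.71588639e-04, -9.11987532e-04, -2.19222849e-03,  1.79237340e-04,
        9.72376934e-05,  5.02604362e-05]), 'tau': array([ 1.65888025e-03, -6.19446945e+01, -2.62024283e+01, -1.08395730e-04,
        2.98314291e-03, -4.12389943e-05]), 'ee_pos': array([6.24819333e-01, 5.04043445e-05, 2.30795832e-01]), 'tcp_rot': array([-3.14152390e+00,  9.62585097e-04,  2.80209753e-05]), 'contact_force': array([-0.24347349,  0.11620239,  0.87495521]), 'torque': array([ 0.0857545 , -0.00812877, -0.00556037]), 'width': 0.08496647442504292} 0.0187
```

View pics/scene0.png

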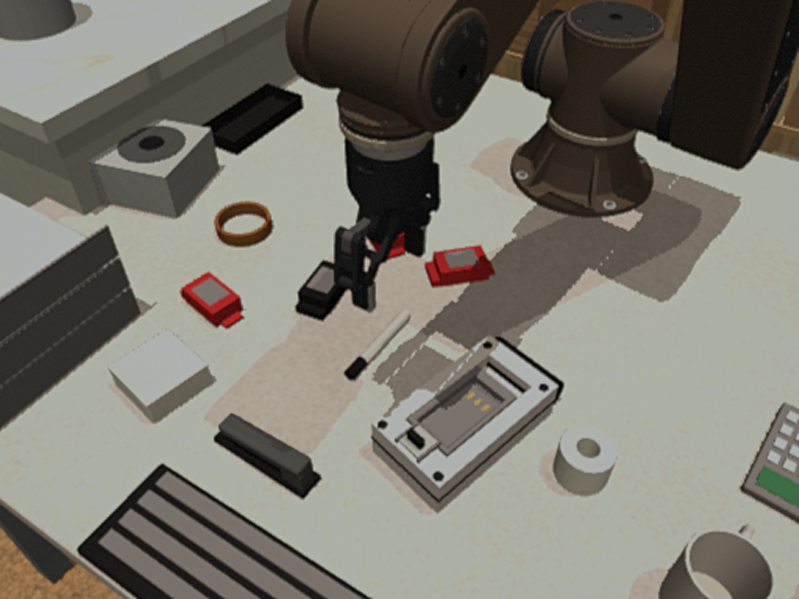

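View pics/side0.png

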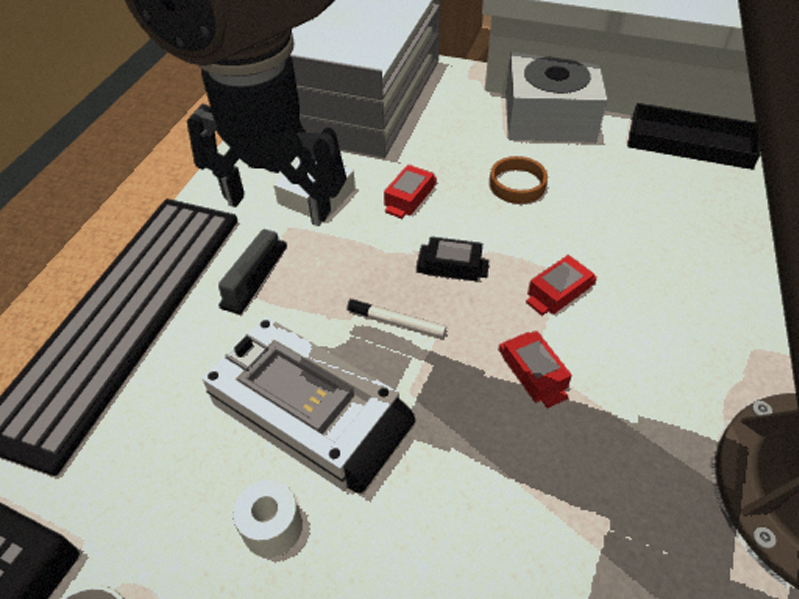

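The only black battery is at scene (320,290) and side (453,258). The three red look-alikes are at side (410,188), (562,283) and (536,365), so they are not meant. The printer is at side (310,400). Next is an enlarged crop to confirm the battery and measure it.

```bash
python3 - <<'E'
import cv2,numpy as np
s=np.load("side0.npz")["frame"][:,:,::-1]; c=np.load("scene0.npz")["frame"][:,:,::-1]
def crop(f,x,y,w,h,k): return cv2.resize(f[y:y+h,x:x+w],(w*k,h*k),interpolation=cv2.INTER_CUBIC)
A=crop(s,125,200,150,120,5)  # side bay 750x600
cv2.imwrite("pics/sbay.png",A)
B=crop(s,255,140,70,50,8) #560x400
B2=np.vstack([B,np.zeros((200,560,3),np.uint8)])
cv2.imwrite("pics/sbat.png",B)
cv2.imwrite("pics/cbay.png",crop(c,230,210,140,120,5))
E
```

```text
(no output)
```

View pics/sbay.png

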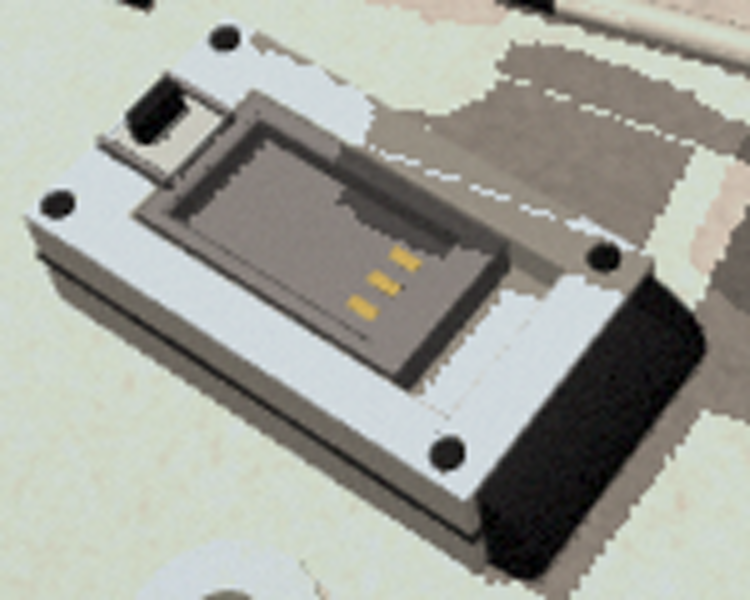

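View pics/sbat.png

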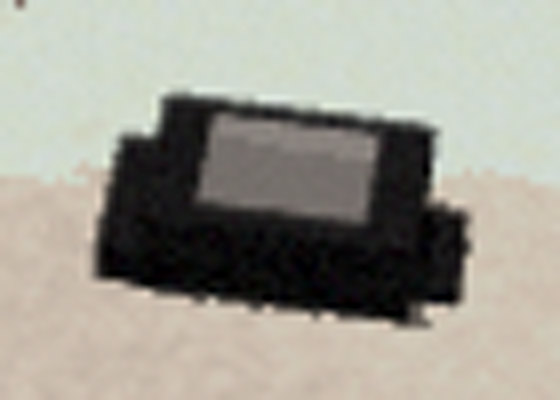

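View pics/cbay.png

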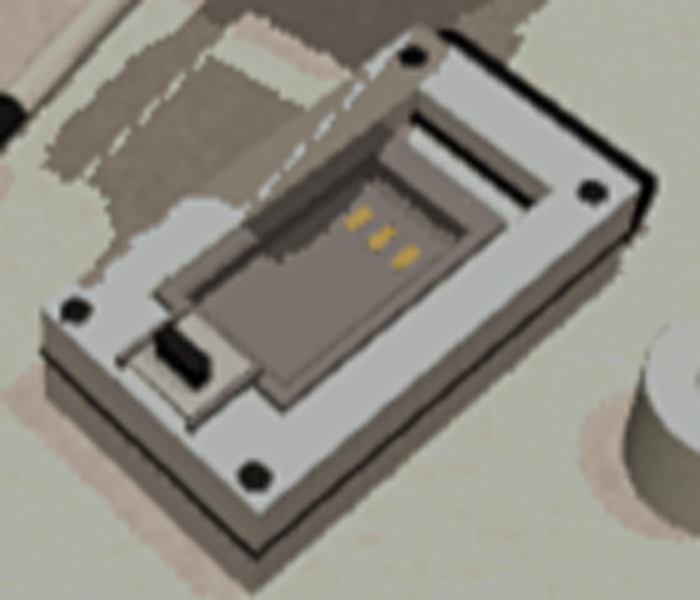

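```bash
cat > vis.py <<'E'
import cv2,numpy as np
from scipy.optimize import least_squares
def ray(s,uv):
    K,T=s["mtx"],s["T"]; d=np.array([(uv[0]-K[0,2])/K[0,0],-(uv[1]-K[1,2])/K[1,1],-1.]); return T[:3,3],T[:3,:3]@d
def onz(s,uv,z): o,d=ray(s,uv); return (o+d*(z-o[2])/d[2])
def proj(s,P):
    K,T=s["mtx"],s["T"]; p=(np.atleast_2d(P)-T[:3,3])@T[:3,:3]; return np.c_[K[0,2]+K[0,0]*p[:,0]/-p[:,2],K[1,2]+K[1,1]*p[:,1]/p[:,2]]
def fit(s,pts,x0):
    """pts: (local xyz with z over desk, uv)"""
    L=np.array([p[0] for p in pts]);U=np.array([p[1] for p in pts])
    def f(q):
        c,sn=np.cos(q[2]),np.sin(q[2]); P=np.c_[q[0]+c*L[:,0]-sn*L[:,1],q[1]+sn*L[:,0]+c*L[:,1],L[:,2]]
        return (proj(s,P)-U).ravel()
    r=least_squares(f,x0,loss='soft_l1'); return r.x,r.fun.reshape(-1,2).round(1)
E
python3 - <<'E'
from vis import *
S=dict(np.load("side0.npz"));C=dict(np.load("scene0.npz"))
sc=lambda p:((p[0]+.5)/5+125-.5,(p[1]+.5)/5+200-.5); cc=lambda p:((p[0]+.5)/5+230-.5,(p[1]+.5)/5+210-.5)
sb=lambda p:((p[0]+.5)/8+255-.5,(p[1]+.5)/8+140-.5)
for nm,z,ps,pc in [("feet",.058,[(225,38),(58,203),(603,257),(447,453)],[(75,310),(255,477),(413,57),(593,192)]),
 ("top",.058,[(30,218),(655,258),(470,500)],[(262,512),(45,312),(652,185)]),
 ("cradle",.058,[(255,92),(135,212),(510,250),(405,385)],[(155,293),(285,408),(385,135),(505,220)]),
 ("plate",.063,[(240,115),(170,182)],[(190,318),(262,372)]),
 ("nubtop",.078,[(163,80),(185,97),(130,117)],[(160,328),(207,368)])]:
    print(nm);[print('  S',onz(S,sc(p),z)[:2].round(4)) for p in ps];[print('  C',onz(C,cc(p),z)[:2].round(4)) for p in pc]
pts=[((38,-24,30),(168,97)),((-38,-24,30),(435,128)),((50,-22,13),(120,137)),((50,22,0),(97,275)),((-38,24,0),(415,320)),((-50,-15,6),(465,210)),((-50,15,0),(460,300))]
pts=[(np.array(a)/1000,sb(b)) for a,b in pts]
for y in (0,1.57,3.1,-1.57):
    q,r=fit(S,pts,[.6,0,y]); print(q,r.tolist(), abs(r).sum())
E
```

```text
feet
  S [0.669 0.015]
  S [0.6931 0.1018]
  S [0.4984 0.0622]
  S [0.5222 0.1491]
  C [0.6665 0.0134]
  C [0.6904 0.1004]
  C [0.4963 0.0607]
  C [0.5201 0.1473]
top
  S [0.6996 0.1106]
  S [0.4808 0.0569]
  S [0.5088 0.1621]
  C [0.7005 0.1088]
  C [0.6729 0.0049]
  C [0.5054 0.1645]
cradle
  S [0.6468 0.0347]
  S [0.6647 0.0966]
  S [0.5306 0.0697]
  S [0.5451 0.1303]
  C [0.6452 0.0335]
  C [0.6619 0.0959]
  C [0.5371 0.0695]
  C [0.5493 0.1252]
plate
  S [0.6451 0.0491]
  S [0.6562 0.0838]
  C [0.6507 0.0512]
  C [0.6565 0.0835]
nubtop
  S [0.6718 0.0525]
  S [0.6606 0.057 ]
  S [0.6755 0.0712]
  C [0.6687 0.0497]
  C [0.6739 0.0714]
[ 0.48710505 -0.20156171  0.1573441 ] [[-0.5, -0.6], [0.2, -0.8], [0.0, -0.1], [-0.1, 0.7], [-0.2, 0.3], [0.6, -0.1], [-0.1, 0.4]] 4.699999999999999
[ 0.48710505 -0.20156171  0.15734411] [[-0.5, -0.6], [0.2, -0.8], [0.0, -0.1], [-0.1, 0.7], [-0.2, 0.3], [0.6, -0.1], [-0.1, 0.4]] 4.699999999999999
[ 0.48710505 -0.20156171  0.15734406] [[-0.5, -0.6], [0.2, -0.8], [0.0, -0.1], [-0.1, 0.7], [-0.2, 0.3], [0.6, -0.1], [-0.1, 0.4]] 4.699999999999999
[ 0.48710505 -0.20156171  0.15734407] [[-0.5, -0.6], [0.2, -0.8], [0.0, -0.1], [-0.1, 0.7], [-0.2, 0.3], [0.6, -0.1], [-0.1, 0.4]] 4.699999999999999
```

The crop shows the black battery. Its wide ledge is on the left (100–165,130–275) and its narrow tongue on the right (420–465,205–300), and the pose fit residual is under 1 px. In the bay, the contacts and lip are at the far end from the latch. I'll take one wrist view over the bay next.

```bash
cat > rob.py <<'E'
from workcell import ctrl, hand, kinematics, monitor, snapshot, ticket
import numpy as np, json
from scipy.spatial.transform import Rotation as R
H=.013   # TCP above battery underside
def rot(th,tilt=0,side=-1):   # battery axes -> tool: z down, jaw axis along side*y
    G=np.array([[0,side,0],[side,0,0],[0,0,-1]]).T
    Rb=(R.from_euler('z',th)*R.from_euler('y',-tilt)).as_matrix()
    return Rb,R.from_matrix(Rb@G).as_euler('xyz')
def tcp(P,th,tilt=0,off=(.05,0,H)):   # P = tongue tip
    Rb,e=rot(th,tilt); return np.asarray(P)+Rb@np.array(off),e
def F(): return monitor.get_obs()["contact_force"]
def st(m=""):
    o=monitor.get_obs(); print(m,"t%.2f"%o["t"],o["ee_pos"].round(4),o["tcp_rot"].round(3),"F",o["contact_force"].round(1),"w%.4f"%o["width"]); return o
E
python3 - <<'E'
from rob import *
import cv2
from vis import onz
S=dict(np.load("side0.npz"))
for p in [(410,188),(562,283),(536,365),(395,318)]: print(p,onz(S,(p[0]/1.5625,p[1]/1.5625),.02).round(3))
_,e=rot(-.27); print(e, kinematics.inverse_kinematics([.61,.07,.24],e))
ctrl.goto([.61,.07,.24],e); st()
w=snapshot("wrist"); np.savez("w1.npz",**w); c=snapshot("scene"); np.savez("scene1.npz",**c)
print(w["mtx"].tolist(),w["T"].round(3).tolist())
cv2.imwrite("pics/w1.png",cv2.resize(w["frame"][:,:,::-1],None,fx=1.5625,fy=1.5625,interpolation=cv2.INTER_CUBIC))
E
```

```text
(410, 188) [ 0.591 -0.321  0.02 ]
(562, 283) [ 0.334 -0.197  0.02 ]
(536, 365) [ 0.342 -0.054  0.02 ]
(395, 318) [ 0.53  -0.071  0.02 ]
[-3.14159265  0.         -1.84079633] [ 6.71877193e-03  4.66921644e-01  1.57654340e+00 -4.44089210e-16
  1.09812761e+00  1.84751510e+00]
 t1.81 [0.61   0.0699 0.24  ] [ 3.142 -0.    -1.84 ] F [-0.2  0.1 -0.4] w0.0860
[[297.3186396354542, 0.0, 259.53463349514425], [0.0, 297.3186396354542, 190.16722307031304], [0.0, 0.0, 1.0]] [[-0.266, 0.923, 0.279, 0.681], [-0.964, -0.255, -0.077, 0.05], [0.0, -0.29, 0.957, 0.383], [0.0, 0.0, 0.0, 1.0]]
```

View pics/w1.png

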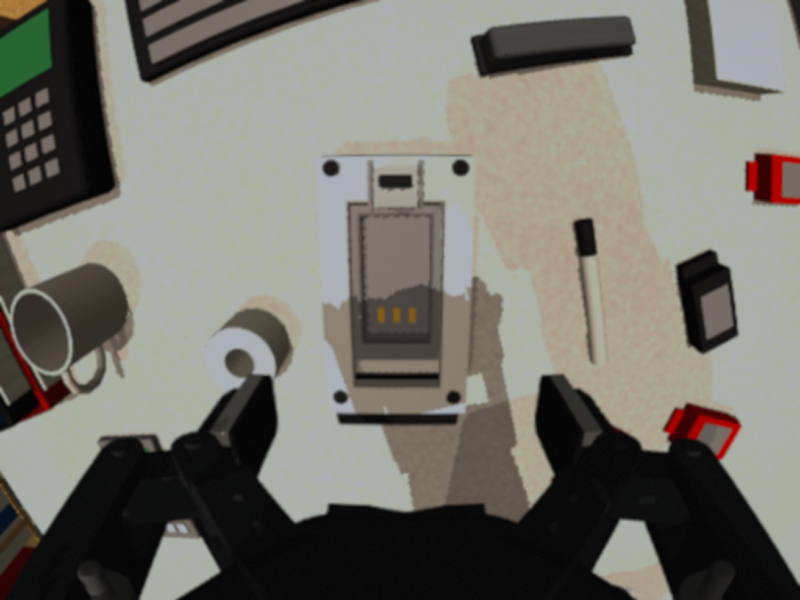

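The wrist view shows the cradle (348–443, 203–358) sitting well towards the latch in its slot, with a gap at the lip end (358–385). I'll measure it in an enlarged crop.

```bash
python3 - <<'E'
import cv2,numpy as np
f=np.load("w1.npz")["frame"][:,:,::-1]
a=f[95:275,200:310]; a=cv2.rotate(cv2.resize(a,None,fx=4.4,fy=4.4,interpolation=cv2.INTER_CUBIC),cv2.ROTATE_90_COUNTERCLOCKWISE)
a=cv2.convertScaleAbs(a,alpha=1.3,beta=10); print(a.shape); cv2.imwrite("pics/w1c.png",a)
E
```

```text
(484, 792, 3)
```

View pics/w1c.png

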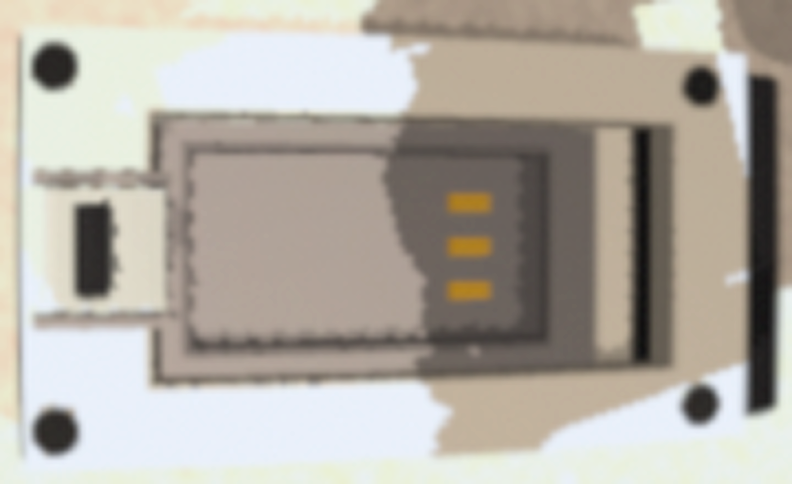

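```bash
python3 - <<'E'
import numpy as np
s=np.load("w1.npz");K,T=s["mtx"],s["T"]
def P(u,v,z):
    x=(483.5-v)/4.4+199.5; y=(u+.5)/4.4+94.5
    a=np.array([(x-K[0,2]),(y-K[1,2])])/K[0,0]; r=np.hypot(*a); d=np.array([*(a/r*np.sin(r)),np.cos(r)])
    d=T[:3,:3]@(d*[1,-1,-1]); o=T[:3,3]; return o+d*(z-o[2])/d[2]
feet=np.array([P(u,v,.058) for u,v in [(55,65),(55,432),(700,86),(700,404)]]); print(feet.round(4))
c=feet.mean(0)[:2]; d=(feet[0]+feet[1]-feet[2]-feet[3])[:2]; th=np.arctan2(d[1],d[0]); print("c",c,"th",th)
M=np.array([[np.cos(th),np.sin(th)],[-np.sin(th),np.cos(th)]])
for n,u,v,z in [("edge+x",22,250,.058),("slot+x",152,250,.058),("pocket+x rim",186,250,.058),("floor+x",192,250,.044),("lip edge",548,250,.058),("cradle-x",595,250,.058),("slot-x",670,250,.058),("rim y a",350,150,.058),("rim y b",350,348,.058),("slot ya",350,120,.058),("slot yb",350,376,.058),("platefront",168,250,.063),("nub c",93,250,.078),("nub ya",93,204,.078),("nub yb",93,297,.078),("plate ya",110,185,.063),("plate yb",110,317,.063)]:
    print(n,(M@(P(u,v,z)[:2]-c)*1000).round(1))
E
```

```text
[[0.6663 0.0143 0.058 ]
 [0.6908 0.1014 0.058 ]
 [0.4961 0.0615 0.058 ]
 [0.5198 0.1485 0.058 ]]
c [0.5932735  0.08144291] th -0.2697638704487914
edge+x [96.1  0.2]
slot+x [63.7  0.3]
pocket+x rim [55.2  0.3]
floor+x [52.   0.7]
lip edge [-41.4   0.9]
cradle-x [-55.3   1. ]
slot-x [-78.4   1.2]
rim y a [ 13.1 -25. ]
rim y b [13.2 25.7]
slot ya [ 13.2 -32.7]
slot yb [13.2 32.9]
platefront [60.2  0.2]
nub c [79.3 -0.2]
nub ya [ 79.3 -10.8]
nub yb [79.4 10.7]
plate ya [ 74.5 -15.6]
plate yb [74.6 16.4]
```

```bash
python3 - <<'E'
from rob import *
B=np.array([.4857,-.202]); th=.157
_,e=rot(th)
ctrl.goto([*B,.10],e); st("above")
ctrl.movel([*B,.013],vel=.12); st("down")
hand.move_gripper(.04,f_grip=24); o=st("grip")
ctrl.movel([*B,.16],vel=.2); ctrl.sleep(.2); st("lift")
E
```

```text
above t3.16 [ 0.4863 -0.2018  0.1004] [-3.141 -0.    -1.414] F [-0.2  0.4 -0.5] w0.0853
down t4.03 [ 0.486  -0.202   0.0135] [-3.141 -0.    -1.414] F [0.1 0.3 0.3] w0.0854
grip t4.47 [ 0.4859 -0.2021  0.0136] [-3.141e+00 -1.000e-03 -1.414e+00] F [-0.3  1.2  6.1] w0.0475
lift t5.55 [ 0.4854 -0.2018  0.1589] [ 3.140e+00  1.000e-03 -1.414e+00] F [-0.  -0.3 -2. ] w0.0477
```

```bash
cat >> rob.py <<'E'
C0=np.array([.594,.0813]); TH=-.270
def bay(x,y,z):
    c,s=np.cos(TH),np.sin(TH); return np.array([C0[0]+c*x-s*y,C0[1]+s*x+c*y,z])
def Fb():  # force in bay axes
    f=np.mean([ (ctrl.sleep(.02),F())[1] for _ in range(3)],0); c,s=np.cos(TH),np.sin(TH); return np.array([c*f[0]+s*f[1],-s*f[0]+c*f[1],f[2]])
T15=np.radians(15)
def go(x,y,z,tilt=T15,vel=.05):
    p,e=tcp(bay(x,y,z),TH,tilt); ctrl.movel(p,vel=vel,orientation=e)
E
python3 - <<'E'
from rob import *
import cv2
p,e=tcp(bay(-.034,.0003,.09),TH,T15); print(p,e)
ctrl.goto(p,e); ctrl.sleep(.2); st(); print(Fb())
s=snapshot("side");np.savez("s2.npz",**s); c=snapshot("scene");np.savez("c2.npz",**c)
a=s["frame"][130:310,110:280,::-1]; b=c["frame"][130:310,220:390,::-1]
cv2.imwrite("pics/h.png",cv2.resize(np.hstack([a,b]),None,fx=2.35,fy=2.35,interpolation=cv2.INTER_CUBIC))
E
```

```text
[0.60461562 0.07867332 0.11549799] [-2.87979327e+00  2.22044605e-16 -1.84079633e+00]
 t6.92 [0.6048 0.0776 0.1157] [-2.88  -0.    -1.842] F [-0.6 -0.4 -1.7] w0.0476
[ 0.12501526 -0.23296662 -2.09732477]
```

View pics/h.png

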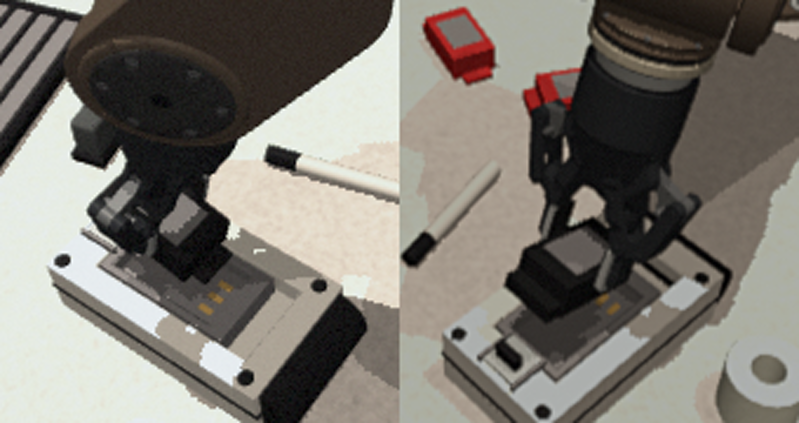

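The battery is held with its ledge high on the latch side, and the tongue points at the lip end above the pocket. Now I'll descend by feel.

```bash
python3 - <<'E'
from rob import *
go(-.034,.0003,.062,vel=.08); ctrl.sleep(.15); f0=Fb(); st(); print("f0",f0.round(2)); np.save("f0.npy",f0)
z=.062
while z>.042:
    z-=.0015; go(-.034,.0003,z,vel=.03); f=Fb()-f0; print("%.4f"%z,f.round(1))
    if np.abs(f).max()>3: break
st()
E
```

```text
t7.78 [0.6048 0.0787 0.0879] [-2.879  0.    -1.841] F [ 0.5 -0.1 -2.4] w0.0472
f0 [ 0.32 -0.41 -2.57]
0.0605 [-0.5  0.1 -0.1]
0.0590 [-0.4  0.5  0.2]
0.0575 [-0.3  0.5  0.4]
0.0560 [-0.2  0.4  0.3]
0.0545 [-0.2  0.5 -0.2]
0.0530 [-0.5  0.2  0.2]
0.0515 [-0.4  0.9  0.1]
0.0500 [-0.4  0.3  0.3]
0.0485 [-0.6  0.6  0.3]
0.0470 [-0.5  0.2 -0. ]
0.0455 [-0.7  0.4 -0.1]
0.0440 [0.2 0.4 1.5]
0.0425 [2.3 2.1 5.5]
 t11.68 [0.6052 0.0788 0.0684] [-2.879e+00  1.000e-03 -1.841e+00] F [3.1 0.9 3.3] w0.0476
```

```bash
python3 - <<'E'
from rob import *
f0=np.load("f0.npy"); z=.0446
go(-.034,.0003,z,vel=.03); print(Fb()-f0)
x=-.034
while x>-.062:
    x-=.0015; go(x,.0003,z,vel=.03); f=Fb()-f0; print("%.4f"%x,f.round(1))
    if np.abs(f).max()>3.5: break
st()
E
```

```text
[-0.57361958  0.33196978  0.15228105]
-0.0355 [-0.1  0.5  0.1]
-0.0370 [-0.4  0.   0.2]
-0.0385 [-0.3  0.5 -0. ]
-0.0400 [-0.7  0.3 -0.4]
-0.0415 [ 0.1 -0.4  0.2]
-0.0430 [ 0.   0.2 -0. ]
-0.0445 [-0.3  0.7 -0.1]
-0.0460 [-0.   0.3  0.4]
-0.0475 [ 5.  -1.  -0.7]
 t14.68 [0.5925 0.0821 0.0705] [-2.878e+00  1.000e-03 -1.841e+00] F [ 5.2 -2.7 -2.6] w0.0474
```

Contact is at -46.5 mm, where the vision puts the wall (-47; lip edge -41). I'll check that the tongue is under the lip with a light lift, then centre in y by feel.

```bash
python3 - <<'E'
from rob import *
f0=np.load("f0.npy"); x=-.046; z=.0446
go(x,.0003,z,vel=.03); print("back",(Fb()-f0).round(1))
while z<.049:
    z+=.0007; go(x,.0003,z,vel=.03); f=Fb()-f0; print("up %.4f"%z,f.round(1))
    if f[2]<-2.5: break
z=.0446; go(x,.0003,z,vel=.03)
for sgn in (1,-1):
    y=.0003
    for i in range(8):
        y+=sgn*.0005; go(x,y,z,vel=.03); f=Fb()-f0; print("y %.4f"%y,f.round(1))
        if f[1]*-sgn>3: break
    go(x,.0003,z,vel=.03)
st()
E
```

```text
back [0.1 0.4 0.3]
up 0.0453 [-0.2  0.4 -0.9]
up 0.0460 [-0.9  0.6 -4.4]
y 0.0008 [-0.7  0.3  0.4]
y 0.0013 [-0.4 -1.2  1.5]
y 0.0018 [ 0.8 -4.8  1.9]
y -0.0002 [-0.4  0.2 -0.1]
y -0.0007 [-1.   4.8 -0.9]
 t17.82 [0.593  0.0817 0.0701] [-2.88  -0.    -1.841] F [-0.7  0.1 -2. ] w0.0474
```

```bash
cat > rock.py <<'E'
from rob import *
import sys
f0=np.load("f0.npy"); a=float(sys.argv[1]); dx=float(sys.argv[2]); y=float(sys.argv[3]); a1=float(sys.argv[4]); z=float(sys.argv[5]); lim=float(sys.argv[6])
while a>a1+1e-6:
    a=max(a-1.5,a1); t=np.radians(a); x=-.0476+dx+.006*np.sin(t)
    go(x,y,z,t,vel=.02); f=Fb()-f0; print("a%.1f x%.4f"%(a,x),f.round(1))
    if f[0]>3: dx+=.0003
    if f[0]<-3: dx-=.0003
    if f[1]>3: y+=.0002
    if f[1]<-3: y-=.0002
    if np.abs(f).max()>lim: break
st("dx %.4f y %.4f"%(dx,y))
E
python3 rock.py 15 0 .00035 0 .0444 7
```

```text
a13.5 x-0.0462 [-0.5  0.4 -0.6]
a12.0 x-0.0464 [-0.2 -0.1  0.1]
a10.5 x-0.0465 [-0.1  0.5  0.1]
a9.0 x-0.0467 [-0.3  0.1  0.6]
a7.5 x-0.0468 [-0.3  0.3  0. ]
a6.0 x-0.0470 [-0.4  0.5 -0.2]
a4.5 x-0.0471 [-0.3  0.5  0.1]
a3.0 x-0.0473 [-0.  -0.1 -0.2]
a1.5 x-0.0474 [-0.2 -0.1  0. ]
a0.0 x-0.0476 [-1.   0.6  4.4]
dx 0.0000 y 0.0003 t20.82 [0.5965 0.081  0.0576] [-3.14   0.    -1.841] F [-0.5 -0.   1.2] w0.0472
```

```bash
python3 - <<'E'
from rob import *
f0=np.load("f0.npy"); x=-.0476;y=.00035
for i in range(5):
    x-=.0004; go(x,y,.0444,0,vel=.02); f=Fb()-f0; print("x %.4f"%x,f.round(1))
    if f[0]>3: break
x+=.0003
for z in (.0440,.0436,.0432):
    go(x,y,z,0,vel=.02); f=Fb()-f0; print("z %.4f"%z,f.round(1))
    if f[2]>9: break
hand.move_gripper(.06); ctrl.sleep(.1); st(); print(Fb())
hand.move_gripper(.085)
p,e=tcp(bay(x,y,.10),TH,0); ctrl.movel(p,vel=.15); st()
hand.move_gripper(0.0); 
import cv2
w=snapshot("wrist");np.savez("w3.npz",**w);s=snapshot("side");np.savez("s3.npz",**s);c=snapshot("scene");np.savez("c3.npz",**c)
k=lambda a:cv2.resize(a,(400,300),interpolation=cv2.INTER_CUBIC)
img=np.vstack([np.hstack([k(w["frame"][90:270,140:380]),k(s["frame"][180:315,120:300])]),np.hstack([k(c["frame"][200:335,220:400]),k(w["frame"])])])
cv2.imwrite("pics/after.png",img[:,:,::-1])
E
```

```text
x -0.0480 [1.3 0.9 4.2]
x -0.0484 [2.1 1.2 5.1]
x -0.0488 [4.1 1.2 5.9]
z 0.0440 [ 1.9 -0.  11. ]
 t22.41 [0.5951 0.0813 0.0566] [ 3.14  -0.    -1.841] F [-0.5 -0.3 -0.2] w0.0599
[-0.03850113 -0.21937305  0.7957766 ]
 t23.36 [0.5953 0.0813 0.1127] [-3.142 -0.    -1.841] F [-0.6 -0.  -0.2] w0.0849
```

View pics/after.png

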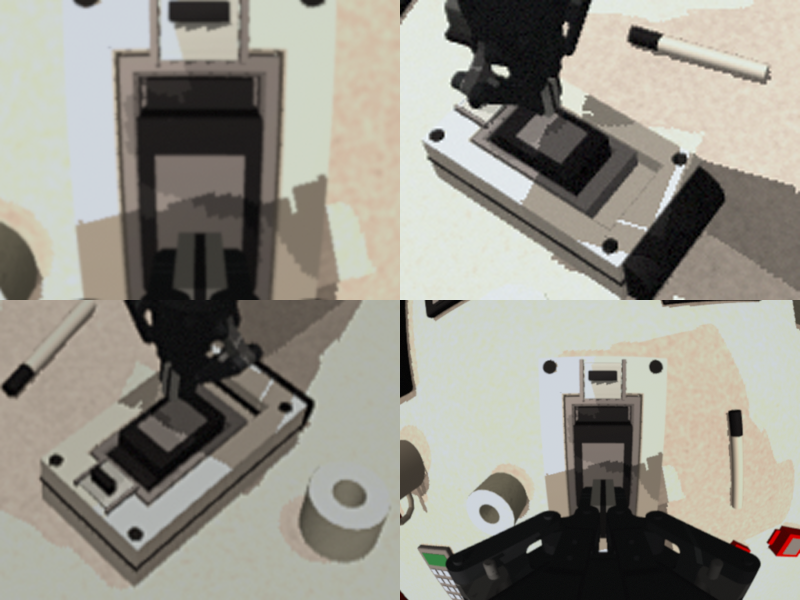

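The battery lies flat inside the pocket with its ledge down in front of the plate. I'll confirm its height by touch (top should be 74 mm), then push the latch.

```bash
cat > push.py <<'E'
from rob import *
_,E=rot(TH,0)
def g(x,y,z,vel=.05): ctrl.movel(bay(x,y,z),vel=vel,orientation=E)
E
python3 - <<'E'
from push import *
for xx in (.030,-.022):
    g(xx,0,.084,.1); ctrl.sleep(.1); f0=Fb(); z=.077
    g(xx,0,z,.04)
    while z>.0715:
        z-=.0005; g(xx,0,z,.03); f=Fb()-f0
        if f[2]>1: print("x%.3f z%.4f"%(xx,z),monitor.get_obs()["ee_pos"][2].round(4),f.round(1))
        if f[2]>8: break
    g(xx,0,.084,.1)
st()
E
```

```text
x0.030 z0.0740 0.0741 [-1.1  0.   1.3]
x0.030 z0.0735 0.0741 [-1.4 -0.3  6. ]
x0.030 z0.0730 0.074 [-4.3 -1.4 11. ]
x-0.022 z0.0740 0.0741 [0.  0.2 1.1]
x-0.022 z0.0735 0.074 [-1.5 -0.3  7.3]
x-0.022 z0.0730 0.074 [-3.6 -0.7 12.6]
 t31.77 [0.573  0.0872 0.0843] [-3.141  0.    -1.841] F [-0.2 -0.3 -1.1] w-0.0002
```

Both ends are at 74.0 mm, so the battery is fully home. Now the latch.

```bash
python3 - <<'E'
from push import *
g(-.022,0,.10,.1); g(.100,0,.10,.2); g(.100,0,.069,.06); ctrl.sleep(.15); f0=Fb(); print(f0.round(1))
x=.100; n=0
while x>.040:
    x-=.001; g(x,0,.069,.03); f=Fb()-f0; print("%.3f"%x,f.round(1))
    if np.abs(f[1:]).max()>8 or f[0]>7: break
st()
E
```

```text
[ 0.1 -0.1  0. ]
0.099 [ 0.4 -0.4 -0. ]
0.098 [-0.2  0.2 -0.2]
0.097 [-0.2  0.3  0. ]
0.096 [0.3 0.1 0.2]
0.095 [0.1 0.2 0.2]
0.094 [ 0.6  0.3 -0.2]
0.093 [2.1 0.1 0. ]
0.092 [ 2.  -0.4 -0.7]
0.091 [ 1.5 -0.2  0.3]
0.090 [ 1.2 -0.4  0.2]
0.089 [ 1.2 -0.2  0.5]
0.088 [ 1.4 -0.2  1.1]
0.087 [ 1.6 -0.2  0.7]
0.086 [1.7 0.1 0.9]
0.085 [ 1.6 -0.2  1.5]
0.084 [ 1.8 -0.7  0.8]
0.083 [ 1.5 -0.4  0.5]
0.082 [ 2.  -0.7  0.9]
0.081 [ 1.6 -0.   0.8]
0.080 [ 1.7 -0.3  1.2]
0.079 [1.  0.  1.1]
0.078 [ 1.8 -0.4  1.2]
0.077 [ 1.6 -0.7  1.2]
0.076 [ 1.2 -0.   1. ]
0.075 [ 1.9 -0.5  1.2]
0.074 [ 2.9 -0.6  0.2]
0.073 [ 7.6 -0.4 -2.3]
 t41.80 [0.6653 0.0616 0.0691] [-3.139  0.    -1.841] F [ 7.  -2.6 -2.1] w-0.0001
```

The latch stopped firmly after about 20 mm of travel (19 predicted). I'll back off, raise the arm and check.

```bash
python3 - <<'E'
from push import *
import cv2
g(.082,0,.069,.05); g(.082,0,.14,.15); g(.02,0,.24,.2)
w=snapshot("wrist");s=snapshot("side")
k=lambda a:cv2.resize(a,(400,400),interpolation=cv2.INTER_CUBIC)
cv2.imwrite("pics/fin.png",np.hstack([k(w["frame"][80:290,155:365]),k(s["frame"][170:330,115:275])])[:,:,::-1]); st()
E
```

```text
t43.60 [0.6133 0.0757 0.2383] [ 3.139e+00 -1.000e-03 -1.841e+00] F [ 0.7 -0.4 -0. ] w0.0002
```

View pics/fin.png

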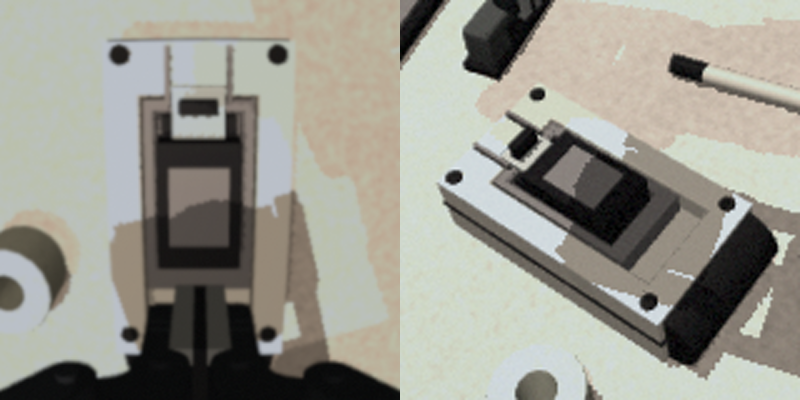

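The latch plate (172–226, 88–137 in the left panel) lies over the ledge and touches the battery's body. The battery is flat and the neighbouring objects look unmoved.

```bash
python3 -c "
from workcell import ticket; print(ticket.sign_off())"
```

```text
the job is handed in; nothing more can be done
None
```

The battery is in the bay, flat and fully home, with the latch closed over its ledge. I handed the job in at about 44 s of the 72 s allowed; no verdict was reported.

- **Tongue:** I tipped the battery 15°, touched the bay floor and slid the tongue in until it met the end wall at about 5 N. A light lift was stopped by the lip, so the tongue was under it.
- **Rocking down:** I centred the battery sideways by feel and rocked it down, then held it lightly against the wall and pressed it down. The highest reading there was 11 N.
- **Seated height:** Touching the top near both ends read 74.0 mm, which is the fully home height. Those touches read up to 12.6 N, about half the 2.5 kg limit.
- **Latch:** It slid about 20 mm and stopped firmly at 7.6 N. The camera measurements had predicted about 19 mm.
- **Last pictures:** They show the plate over the ledge and against the battery's body, the arm clear, and the objects in view near the printer apparently unmoved.

None of my checks failed. The two fixed cameras and the wrist camera disagreed by about 2 mm on positions, and feeling for contact made up for that. The sampled forces stayed well below the limit, but I only read them between steps, so a brief peak in between would not have shown.

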